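# Clamp a gift box snugly in the ribbon-tying clamp

## Task

Lift the tall gift box straight up out of its snug well in the organiser frame and set it down gently, upright and lengthwise between the jaws of the box clamp, in the middle of the bed's width. Let go of it, then slide the clamp's jaw against it until the box is squared against the back stop and the pointer on the sprung pad stands between the two dark lines, so that it is held snugly for the ribbon but not crushed. Leave the jaw there and leave the flat box, spool, tape dispenser and cup where they are.

Things in the scene. Friction and masses are not known exactly. Their poses are not given: they have to be found in the camera images.
- tall_box: the tall gift box: rigid white card box with a pink paper band round it, 56 (its x) x 90 (its y) x 62 mm (z), about 0.2 kg, loose. Origin at the centre of its underside, z up. It starts upright in one of the frame's two wells, its underside 5 mm above the table, its top 42 mm above the frame's rim. The two boxes may start in either well.
- flat_box: the other gift box of the same plan, 56 x 90 mm, but only 30 mm tall; origin at the centre of its underside. It lies in the other well (its top 10 mm above the rim) and must stay there.
- frame: cream plastic organiser frame fixed to the table, left or right of the clamp: 138 (its x) x 106 (its y) x 25 mm high. Two wells side by side, centred at x = -33 and +33 mm, each 60 x 94 mm inside (2 mm clearance round a box), floor 5 mm above the table, walls 6 mm thick. Origin at the centre of its underside. The boxes' 90 mm sides lie along its y.
- clamp: the box clamp, fixed to the table: aluminium bed plate 100 (its x) x 270 (its y) x 12 mm thick; origin at the centre of its underside, bed top 12 mm higher. The jaw closes along its +y. The back stop near the +y end is a steel plate 90 mm wide, 50 mm high, screwed down with its face somewhere between y = 80 and 100 mm (not given more exactly; it does not move).
- jaw: the sliding jaw that carries the pad, axes as the clamp. Origin on the bed top, on its centre line, in the plane of the pad's front face when not pressed. It starts with its origin between y = -60 and -35 mm of the clamp and slides to +35 mm, with a steady friction of 9 N both ways, so it stays where it is left even against the pad's spring.
- jaw_rear (a point): the place to push: centre of the flat rear face of the jaw's upright plate (84 mm wide, 50 mm high above the bed), 34 mm behind the jaw's origin (-y) and 25 mm above the bed, axes as the clamp; nothing stands behind it. With the box against the stop, pushing takes 13 to 16 N when the pointer is between the lines.
- pad (a joint): how far the sprung rubber pad on the jaw's front is pressed back, in m: 0 released, 0.014 fully. It needs 3 N to start, then 350 N/m (4.4 N at 4 mm, 6.9 N at 11 mm). Sliding the box takes under 2 N. A steel pointer on the pad moves along a white plate on the jaw and is between its two dark lines from 4 to 11 mm (best 7.5). Over 14 N on the box crushes it.
- spool: ribbon spool lying flat, 76 mm across, 28 mm high; origin at the centre of its underside. Bystander.
- dispenser: red tape dispenser, 50 x 130 mm, 80 mm high with its roll; origin at the centre of its underside. Bystander.
- cup: small open steel cup, 68 mm across, 60 mm high; origin at the centre of its underside. Bystander.
Not all that is in view belongs to the job. Leave any blue look-alike of the tall_box alone.

How it is judged (in metres and radians):
On the way, in this order (a step that is already met when the one before it is completed fails the run):
1. The tall box is lifted clear of the frame, level (height (world z) of tall_box above 0.04 m and angle between tall_box's own z axis and vertical below 0.2 rad), for 0.1 s.
2. The tall box stands on the clamp's bed, lengthwise (within 0.2 rad) and within 16 mm of the middle of the bed's width, let go, with the pad not yet pressed (under 2 mm) (z of tall_box in the frame of clamp between 0.009 and 0.016 m and x of tall_box in the frame of clamp between -0.016 and 0.016 m and y of tall_box in the frame of clamp between -0.04 and 0.075 m and angle between tall_box's own z axis and vertical below 0.08 rad and angle between the y axis of tall_box and the y axis of clamp, either way round below 0.2 rad and contact force between the fingers and tall_box below 0.05 N and linear speed of tall_box below 0.01 m/s and value of joint pad below 0.002 m), for 0.2 s.
3. The jaw is slid against the box until the pad is pressed 4 to 11 mm (z of tall_box in the frame of clamp between 0.009 and 0.016 m and x of tall_box in the frame of clamp between -0.016 and 0.016 m and y of tall_box in the frame of clamp between -0.04 and 0.075 m and angle between tall_box's own z axis and vertical below 0.08 rad and angle between the y axis of tall_box and the y axis of clamp, either way round below 0.06 rad and value of joint pad between 0.004 and 0.011 m), for 0.3 s.
At the end, for the whole second after the job is handed in: The tall box stands upright on the clamp's bed, let go and at rest, within 16 mm of the middle of its width and square to it (within 0.06 rad), held between stop and pad with the pad pressed 4 to 11 mm; the flat box is still in its well (all of step 3 and contact force between the fingers and tall_box below 0.05 N and linear speed of tall_box below 0.01 m/s and distance of flat_box from where it was at the start of the episode below 0.015 m); the robot touches nothing.
It fails at once if The box is crushed: the jaw presses on it with more than 14 N (contact force between jaw and tall_box above 14 N).
It fails at once if The box is set down or rammed hard on the clamp (over 45 N) (contact force between clamp and tall_box above 45 N).
It fails at once if The tall box is tipped by more than 0.4 rad (angle between tall_box's own z axis and vertical above 0.4 rad).
It fails at once if A bystander is disturbed: the flat box by more than 15 mm, or the spool, dispenser or cup by more than 20 mm (distance of flat_box from where it was at the start of the episode above 0.015 m or distance of any of spool, dispenser, cup from where it was at the start of the episode above 0.02 m).
It also fails if it takes over 64 s, if anything falls off the work surface, if the arm or the gripper's body presses on something with over 40 N, if the wrist force passes 120 N, or if a joint passes its speed limit or range.

## Robot

A 6-joint arm with a two-finger parallel gripper is mounted at the origin on the work surface. World frame = base frame: x ahead of the robot, y to its left, z up, the work surface at z = 0. Lengths are in m, angles in degrees, forces in N, time in s.
With the tool pointing down it reaches from about 0.375 to 0.975 m from the base axis. Payload 3.8 kg.
Tool frame: the origin (TCP) lies where the fingers leave the gripper's body, on its centre line; the fingertips stand tips_ahead ahead of it and the grasp point (between the pads) lies 54 mm ahead of it (tips_ahead is the distance from the TCP to the fingertips, in m); z points along the fingers, x is the direction in which the jaws open and shut, and the axes are right-handed (so a half turn about z gives the same grasp; the last joint's range is limited). The gripper opens to 85 mm and grips with 20 to 120 N. Pads are 22 mm wide; open, the fingers measure 114 mm over their backs; the gripper's body (76 mm by 85 mm) begins 54 mm behind the grasp point. The pads swing forward as they close: fully open they stand 13 mm farther back than shut.
Start: joints at [65.953, 15.12, 91.902, -0, 72.978, -2.114], TCP at [0.252, 0.626, 0.304] pointing down, gripper open.
Joint ranges: [-150.88, 150.88], [-54.13, 125.18], [17.81, 147.31], [-75.09, 255.09], [0, 152.58], [-146.25, 146.25]. Speed limits (degrees/s): [147.25, 147.25, 180, 180, 180, 180].

## Interface

Orientations are given as [roll, pitch, yaw] about the fixed x, y, z axes, in that order (R = Rz(yaw) Ry(pitch) Rx(roll)).
In Python, from bench import read_state, capture, camera_info, hand_in, tips_ahead gives the robot as it stands.
- The arm moves only by the shell command python3 -m inch 'ROWS' [OPENING] [FORCE]. ROWS is JSON, one flat list of numbers, 4 for each row, row after row: the shift along the tool's x, y, z in mm, then the turn about the tool's z in rad. In form: [x, y, z, turn, x, y, z, turn, ...]. A call has 1 to 20 rows; each row is the pose to reach, as a shift and turn from the pose commanded when the call began, along the tool's axes at that moment; what a row does not reach only later rows make up. A row lasts 1/8 s, in which the tool goes at most 62.5 mm and 10.7 degrees, less where a joint would pass 70% of its speed; a pose out of reach is approached as far as the arm can. A call with a gripper value outside its range is refused whole. OPENING is the finger opening in mm, from 0 to 85.4, set as the call begins (- or left out, the last holds). The fingers move at their own pace and stop on an object; FORCE is the grip in N (left out, the last holds). Time passes only in rows, so rows that repeat a pose let the fingers close. It gives the time, the measured TCP pose, the force and the opening at its end, in the units of the state.
- read_state(): the state, without advancing time (a new reading comes with each control period).
- capture(name): name is "side" or "top" or "wrist"; returns the picture (420x560x3 uint8, red, green, blue); there is no depth.
- camera_info(name): a dict with "intrinsics" (3x3 intrinsics, pixels), "k1" (the pictures are not rectified: a ray, as slopes to the right and down, at radius r is drawn at 1 + k1 r^2 times it, then the intrinsics apply), "R" (3x3) and "t" (3): a world point X has camera coordinates R X + t; the wrist camera has in their place "tool_from_camera" (4x4, takes a point from camera to tool coordinates, whose origin is the TCP and whose axes are the tool frame's). Camera axes: x right, y down, z forward; pixel columns grow to the right and rows downward; lengths in m; the calibration is good to about 2 mm. A picture is of the moment at which its call begins: read the wrist's pose just before it. camera_info takes no time and is no camera call.
- hand_in(): hands the job in, once; it reports no verdict.
The state is a dict: "time_s": time; "joint_pos": joint angles; "dq": joint speeds; "joint_torque": joint torques, N m; "eef_pos": TCP position; "tcp_rot": TCP orientation; "force": force on the tool from outside, world axes, zero at the start; "ft_torque": the same for the moment, N m; "width": finger opening in m.
Only numpy, scipy, OpenCV 4.12 (cv2) and the standard library are available. Lean on these libraries where they do the work, as an engineer would, in place of code of your own. Each camera call takes 0.05 s, during which the arm holds its last target.

## Working session

There is one attempt and no reset: what is moved stays moved. The work goes in short steps, Python scripts to look and compute and a shell command to move; the robot and the scene stay as the last step left them, time stands still between calls to the robot, and variables do not carry over. Pictures are saved under pics/ and viewed, and the job is handed in when it is done.

```bash
ls; mkdir -p pics
python3 - <<'E'
from bench import *
import cv2
print(read_state(), tips_ahead)
for n in ("top","side","wrist"):
    print(n,camera_info(n))
    cv2.imwrite(f"pics/{n}0.png",capture(n)[:,:,::-1])
E
```

```text
pics
{'time_s': 0.0, 'joint_pos': array([ 6.59541255e+01,  1.51690477e+01,  9.19833100e+01,  3.39602302e-04,
        7.29770644e+01, -2.11302826e+00]), 'dq': array([-0.01404347,  0.00418976, -0.05579332, -0.04952972, -0.04873456,
       -0.10242709]), 'joint_torque': array([ 5.22842493e-04, -5.15085983e+01, -3.67333603e+01, -1.72167743e-04,
        1.25973884e-02, -5.12116088e-06]), 'eef_pos': array([0.2518754 , 0.62561752, 0.30254377]), 'tcp_rot': array([-1.79994904e+02,  1.29322093e-01,  6.80670597e+01]), 'force': array([-0.78677453, -0.02496988,  0.14032071]), 'ft_torque': array([-0.02831899, -0.0116305 ,  0.04318337]), 'width': 0.08541101642175561} 0.0726
top {'intrinsics': array([[436.16288229,   0.        , 283.25993383],
       [  0.        , 436.16288229, 211.40809965],
       [  0.        ,   0.        ,   1.        ]]), 'k1': -0.05885349826774343, 'R': array([[ 0.01454745, -0.99982584,  0.01169026],
       [-0.9855254 , -0.01631235, -0.1687412 ],
       [ 0.16890251, -0.00906629, -0.98559106]]), 't': array([0.0235086 , 0.58524466, 0.85267861])}
side {'intrinsics': array([[4
[... 240 characters left out ...]
530666,  0.54997041, -0.8333509 ],
       [ 0.08945818, -0.8285423 , -0.55273401]]), 't': array([0.57441369, 0.03884039, 1.04634512])}
wrist {'intrinsics': array([[371.73648221,   0.        , 274.94968055],
       [  0.        , 371.73648221, 207.0694105 ],
       [  0.        ,   0.        ,   1.        ]]), 'k1': -0.09200178930623854, 'tool_from_camera': array([[ 9.99999280e-01, -7.55108363e-05, -1.19780978e-03,
         2.69635338e-04],
       [ 4.40086663e-04,  9.51573407e-01,  3.07421303e-01,
        -7.89754647e-02],
       [ 1.11659029e-03, -3.07421609e-01,  9.51572755e-01,
        -6.89893026e-02],
       [ 0.00000000e+00,  0.00000000e+00,  0.00000000e+00,
         1.00000000e+00]])}
```

View pics/top0.png

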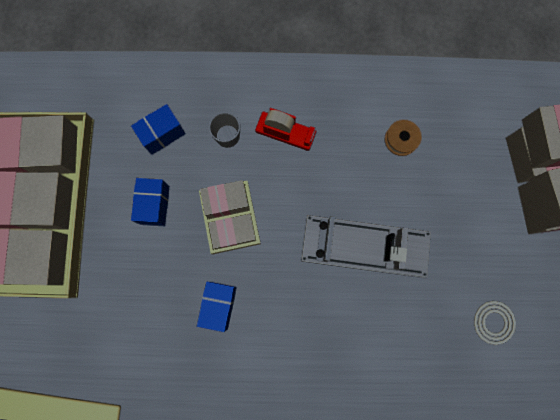

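View pics/side0.png

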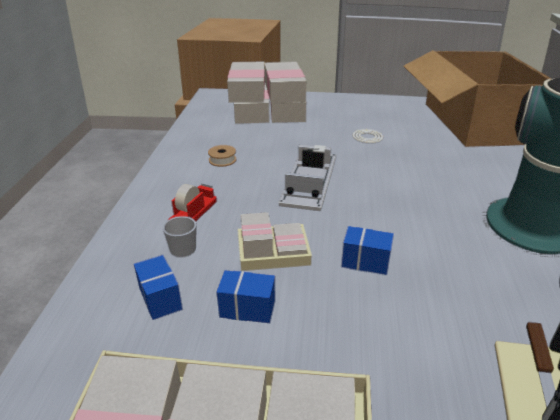

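View pics/wrist0.png

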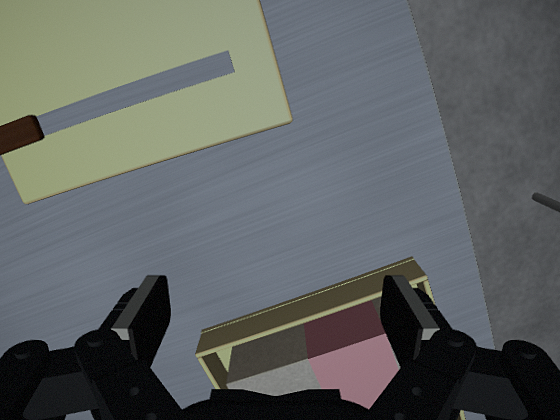

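Candidates in the top view: the cream/pink box in the frame at (225,198), which looks tall in the side view at (257,232), and the flat box in the other well at (233,231). The rest are blue look-alikes at (158,130), (150,200) and (216,306), crate boxes around (35,200), and stacked boxes at (540,160). I choose (225,198). I'll check close crops next.

```bash
cat > h.py <<'E'
import numpy as np, cv2
from bench import *
from scipy.spatial.transform import Rotation as Rot
def cam(name,st=None):
    c=camera_info(name);K=c["intrinsics"];k=c["k1"]
    if name=="wrist":
        T=np.eye(4);T[:3,:3]=Rot.from_euler("xyz",st["tcp_rot"],degrees=True).as_matrix();T[:3,3]=st["eef_pos"]
        W=np.linalg.inv(T@c["tool_from_camera"]);return K,k,W[:3,:3],W[:3,3]
    return K,k,c["R"],c["t"]
def unproj(C,uv,z):
    K,k,R,t=C;uv=np.atleast_2d(np.array(uv,float));n=cv2.undistortPoints(uv[:,None],K,np.array([k,0,0,0.]),R=None)[:,0]
    d=np.c_[n,np.ones(len(n))]@R;o=-R.T@t
    return o+d*((z-o[2])/d[:,2])[:,None]
def proj(C,X):
    K,k,R,t=C
    return cv2.projectPoints(np.atleast_2d(np.array(X,float)),cv2.Rodrigues(R)[0],t,K,np.array([k,0,0,0.]))[0][:,0]
E
python3 - <<'E'
import cv2
a=cv2.imread("pics/top0.png");
def bright(x): return cv2.convertScaleAbs(x,alpha=1.6,beta=10)
c1=cv2.resize(bright(a[175:260,190:270]),None,fx=7,fy=7,interpolation=cv2.INTER_CUBIC);cv2.imwrite("pics/ctop.png",c1)
c2=cv2.resize(bright(a[205:285,295:440]),None,fx=5.5,fy=5.5,interpolation=cv2.INTER_CUBIC);cv2.imwrite("pics/ctop2.png",c2)
b=cv2.imread("pics/side0.png")
cv2.imwrite("pics/cs1.png",cv2.resize(b[205:275,225:325],None,fx=7,fy=7,interpolation=cv2.INTER_CUBIC))
cv2.imwrite("pics/cs2.png",cv2.resize(b[135:215,260:350],None,fx=7,fy=7,interpolation=cv2.INTER_CUBIC))
E
```

```text
(no output)
```

View pics/ctop.png

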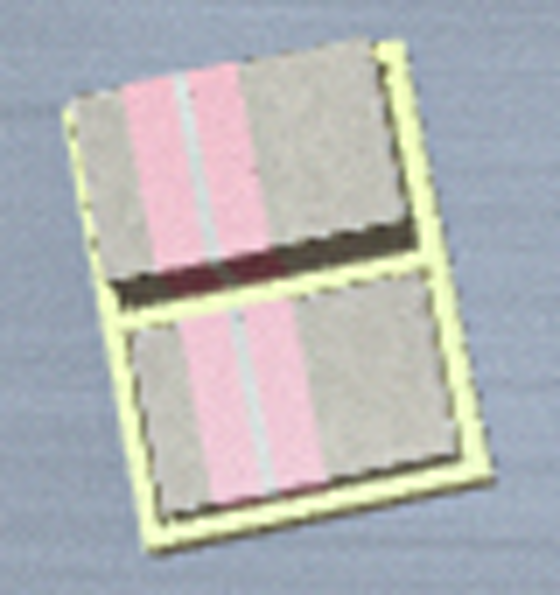

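View pics/ctop2.png

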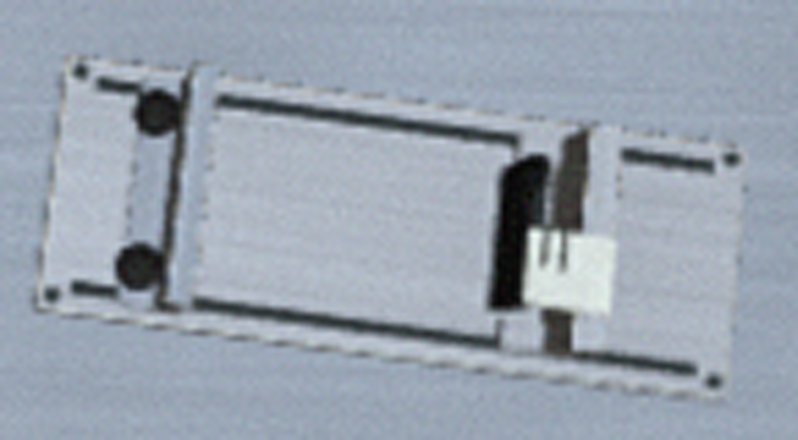

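View pics/cs1.png

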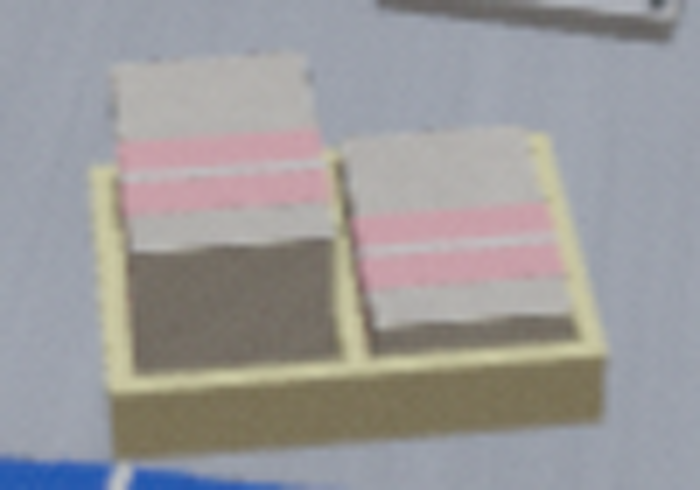

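View pics/cs2.png

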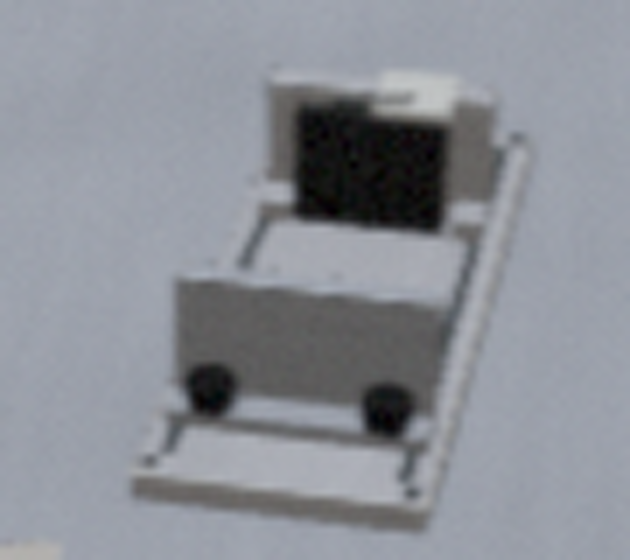

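Run:
```python
from h import *
C=cam("top");print("campos",-C[2].T@C[3])
def cp(l,ox,oy,s): return [(ox+(u+.5)/s-.5,oy+(v+.5)/s-.5) for u,v in l]
def show(n,p,z):
    P=unproj(C,p,z);print(n,np.round(P[:,:2],4).tolist(),"mean",P.mean(0).round(4))
    for i in range(len(P)):
        d=P[(i+1)%len(P)]-P[i];print("   len %.4f ang %.2f"%(np.hypot(*d[:2]),np.degrees(np.arctan2(d[1],d[0]))))
show("tall",cp([(72,108),(372,40),(412,222),(112,282)],190,175,7),.067)
show("rim",cp([(405,40),(493,477),(145,550)],190,175,7),.025)
show("flat",cp([(128,330),(432,270),(463,455),(163,520)],190,175,7),.035)
show("bed",cp([(68,57),(743,145),(722,393),(38,308)],295,205,5.5),.012)
show("stop",cp([(222,75),(190,308)],295,205,5.5),.062)
show("rearjawtop",cp([(618,130),(600,350)],295,205,5.5),.062)
show("cup",[(225,128)],.06);show("disp",[(285,129)],.04);show("spool",[(404,137)],.028)
```

```text
campos [0.43241193 0.04078186 0.93887249]
tall [[0.6234, 0.204], [0.6453, 0.1169], [0.5912, 0.1037], [0.5721, 0.19]] mean [0.608  0.1536 0.067 ]
   len 0.0898 ang -75.92
   len 0.0557 ang -166.21
   len 0.0884 ang 102.46
   len 0.0532 ang 15.30
rim [[0.6557, 0.1105], [0.5215, 0.0802], [0.4979, 0.1837]] mean [0.5584 0.1248 0.025 ]
   len 0.1375 ang -167.31
   len 0.1062 ang 102.85
   len 0.1739 ang -24.92
flat [[0.5628, 0.19], [0.5825, 0.0996], [0.527, 0.0889], [0.5062, 0.1772]] mean [0.5446 0.1389 0.035 ]
   len 0.0926 ang -77.72
   len 0.0566 ang -169.11
   len 0.0908 ang 103.25
   len 0.0581 ang 12.73
bed [[0.5843, -0.0189], [0.5536, -0.2851], [0.4568, -0.273], [0.4862, -0.0079]] mean [ 0.5202 -0.1462  0.012 ]
   len 0.2679 ang -96.59
   len 0.0975 ang 172.93
   len 0.2668 ang 83.67
   len 0.0987 ang -6.40
stop [[0.5703, -0.0729], [0.4841, -0.0608]] mean [ 0.5272 -0.0668  0.062 ]
   len 0.0871 ang 172.01
   len 0.0871 ang -7.99
rearjawtop [[0.552, -0.2205], [0.4707, -0.2113]] mean [ 0.5113 -0.2159  0.062 ]
   len 0.0818 ang 173.56
   len 0.0818 ang -6.44
cup [[0.7601, 0.1586]] mean [0.7601 0.1586 0.06  ]
   len 0.0000 ang 0.00
disp [[0.7676, 0.0314]] mean [0.7676 0.0314 0.04  ]
   len 0.0000 ang 0.00
spool [[0.7593, -0.2313]] mean [ 0.7593 -0.2313  0.028 ]
   len 0.0000 ang 0.00
```

The crops settle it: in the top view the tall box is the upper one in the frame, showing a deep side face, and the flat box is the lower one. The clamp's stop with its two screws is at the left of the crop, and the jaw with its black pad and white plate is at the right. Next I go above the tall box.

```bash
cat >> h.py <<'E'
def delta(x,y,z,yaw):
    s=read_state();p=s["eef_pos"];R=Rot.from_euler("xyz",s["tcp_rot"],degrees=True).as_matrix()
    d=R.T@(np.array([x,y,z])-p)*1000; t=-np.radians((yaw-s["tcp_rot"][2]+180)%360-180)
    print("delta mm",d.round(1),"turn",t.round(4),"| at",p.round(4),s["tcp_rot"].round(2),"F",s["force"].round(1),"w",round(s["width"],4),"t",s["time_s"])
E
python3 -c "
from h import *
delta(.608,.1536,.22,12.9)"
```

```text
delta mm [-304.8  506.6   83.3] turn 0.9629 | at [0.252  0.6257 0.3028] [-1.800e+02  1.000e-01  6.807e+01] F [ 0.3 -0.2  1.2] w 0.0855 t 0.15
```

```bash
python3 -m inch '[-25,42,3,0.08,-51,84,7,0.16,-76,127,10,0.24,-102,169,13,0.32,-127,211,17,0.4,-152,253,20,0.48,-178,295,23,0.56,-203,338,27,0.64,-229,380,30,0.72,-254,422,33,0.80,-279,464,36,0.88,-305,507,40,0.963,-305,507,40,0.963,-305,507,40,0.963]' 68 30
python3 - <<'E'
from h import *
delta(.608,.1536,.118,12.9)
s=read_state();cv2.imwrite("pics/w1.png",capture("wrist")[:,:,::-1]);np.save("w1.npy",np.r_[s["eef_pos"],s["tcp_rot"]])
E
```

```text
time_s: 1.9
eef_pos: [0.6081, 0.1538, 0.2634]
tcp_rot: [-180.0, 0.1, 12.9]
force: [0.5, 0.4, 0.1]
width: 0.0681
delta mm [ -0.    0.2 145.4] turn -0.0006 | at [0.6081 0.1538 0.2634] [-1.7997e+02  7.0000e-02  1.2870e+01] F [0.5 0.4 0.1] w 0.0681 t 1.9
```

View pics/w1.png

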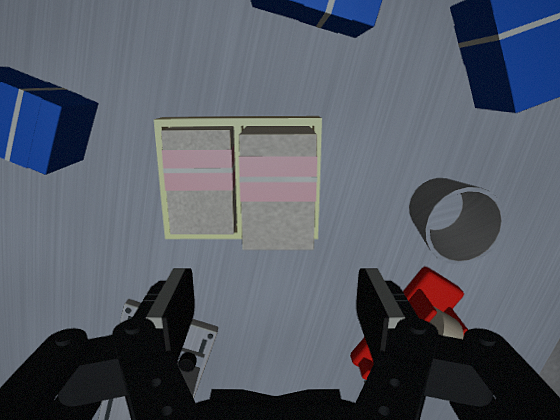

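Run:
```python
from h import *
v=np.load("w1.npy");C=cam("wrist",dict(eef_pos=v[:3],tcp_rot=v[3:]))
a=cv2.imread("pics/w1.png")[100:260,145:335];cv2.imwrite("pics/w1c.png",cv2.resize(cv2.convertScaleAbs(a,alpha=1.4),None,fx=4,fy=3.7,interpolation=cv2.INTER_CUBIC)[:600])
P=unproj(C,[(241,134),(315,134),(313,249),(243,249)],.067);print(P.round(4)[:,:2].tolist(),P.mean(0).round(4))
P=unproj(C,[(155,118),(322,118),(319,239),(165,239)],.025);print(P.round(4)[:,:2].tolist(),P.mean(0).round(4))
```

```text
[[0.5737, 0.1948], [0.6248, 0.2064], [0.6458, 0.1201], [0.5926, 0.108]] [0.6092 0.1573 0.067 ]
[[0.4994, 0.1866], [0.6325, 0.2164], [0.6573, 0.1133], [0.5221, 0.0821]] [0.5778 0.1496 0.025 ]
```

View pics/w1c.png

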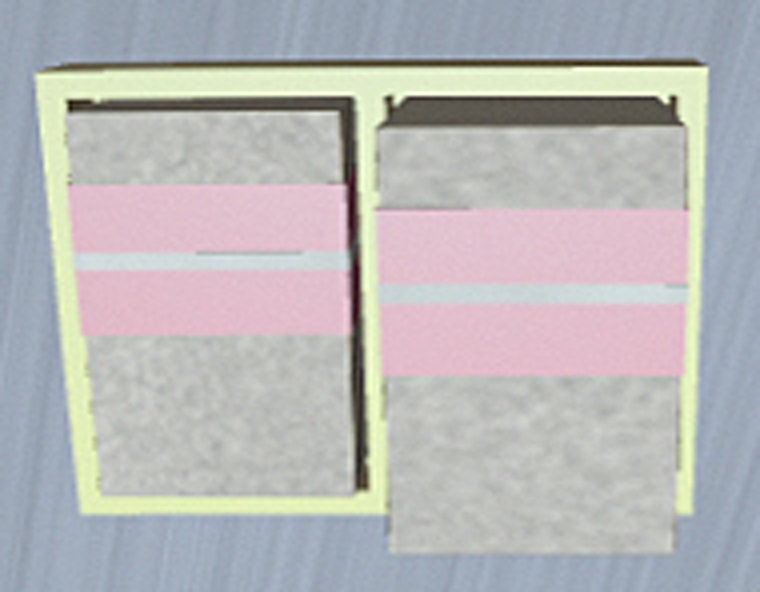

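```bash
python3 -m inch '[0,-1,25,0,1,-2,50,0,1,-2,75,0,1,-2,100,0,1,-2,115,0,1,-2,125,0,1,-2,135,0,1,-2,143,0,1,-2,143,0]' 68 30
python3 - <<'E'
from h import *
s=read_state();print(s["force"],s["width"])
for n in("wrist","side"):cv2.imwrite(f"pics/{n}2.png",capture(n)[:,:,::-1])
b=cv2.imread("pics/side2.png");cv2.imwrite("pics/s2c.png",cv2.resize(b[150:280,180:340],None,fx=4.5,fy=4.5,interpolation=cv2.INTER_CUBIC))
E
```

```text
time_s: 3.08
eef_pos: [0.6087, 0.1559, 0.1203]
tcp_rot: [-180.0, 0.1, 12.9]
force: [0.1, 0.1, 0.3]
width: 0.0682
[0.12565637 0.08357156 0.32287833] 0.06818034714163347
```

View pics/wrist2.png

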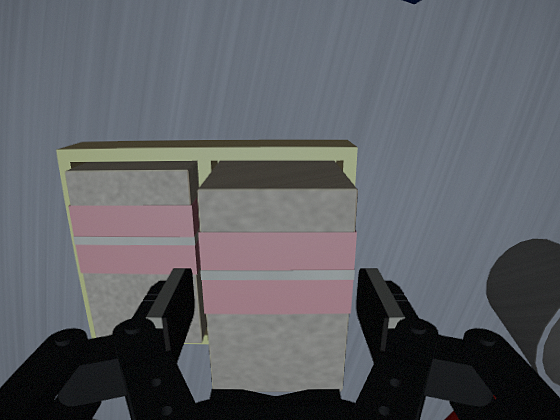

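View pics/s2c.png

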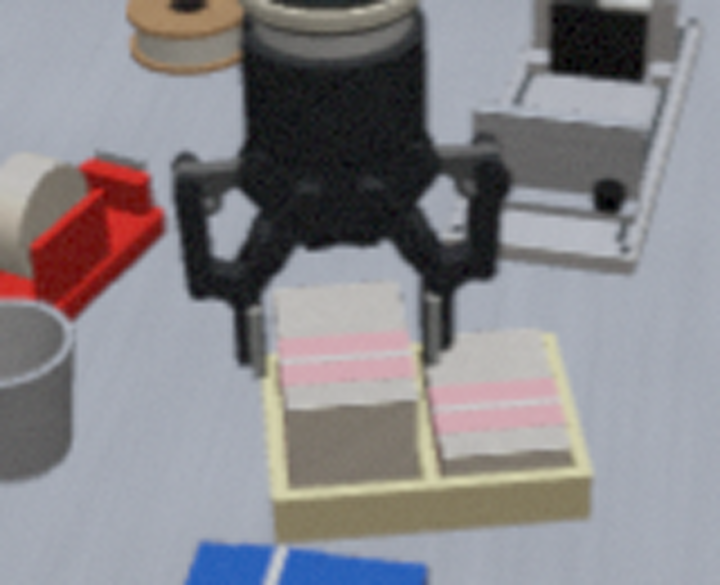

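The wrist view shows the fingers either side of the tall box, with pad tips at about (185,300) and (365,300). The side crop shows the tips clear above the flat box. I'll close and lift straight up, slowly.

```bash
python3 -m inch '[0,0,0,0,0,0,0,0,0,0,0,0,0,0,0,0,0,0,0,0,0,0,0,0]' 45 40
python3 -m inch '[0,0,-4,0,0,0,-8,0,0,0,-14,0,0,0,-22,0,0,0,-32,0,0,0,-44,0,0,0,-58,0,0,0,-70,0,0,0,-70,0,0,0,-70,0]'
python3 - <<'E'
from h import *
delta(.52,-.12,.19,-6.5)
for n in("wrist","side"):cv2.imwrite(f"pics/{n}3.png",capture(n)[:,:,::-1])
E
```

```text
time_s: 3.92
eef_pos: [0.6097, 0.1561, 0.1218]
tcp_rot: [180.0, -0.1, 12.9]
force: [0.7, -1.3, 5.8]
width: 0.0549
time_s: 5.18
eef_pos: [0.6088, 0.156, 0.1907]
tcp_rot: [-180.0, 0.0, 12.9]
force: [-0.3, -0.7, -2.5]
width: 0.0548
delta mm [-148.1  249.2    0.7] turn 0.3385 | at [0.6088 0.156  0.1907] [-1.800e+02  2.000e-02  1.289e+01] F [-0.3 -0.7 -2.5] w 0.0548 t 5.175
```

View pics/wrist3.png

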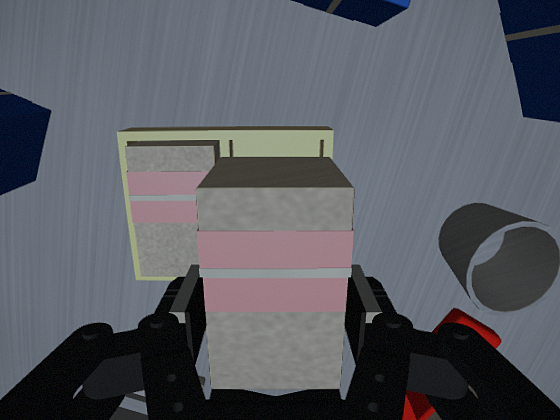

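View pics/side3.png

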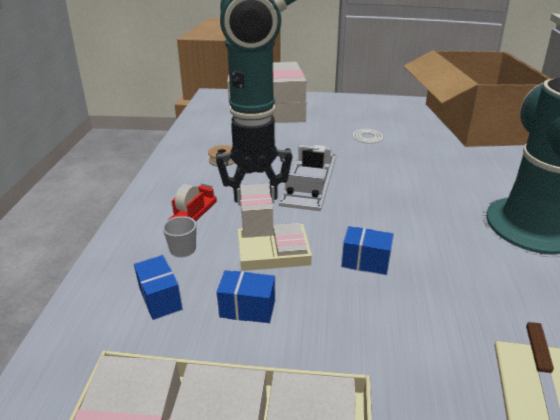

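Box held level, out of the well; the flat box stays at (172,200) in the wrist view. I'll travel above the clamp.

```bash
python3 -m inch '[-6,10,-8,0.01,-20,34,-20,0.05,-36,60,-25,0.09,-52,88,-25,0.13,-68,115,-25,0.16,-84,142,-25,0.2,-100,168,-25,0.24,-116,195,-25,0.27,-132,222,-25,0.30,-143,240,-25,0.33,-148,249,-25,0.338,-148,249,-25,0.338,-148,249,-25,0.338]'
python3 - <<'E'
from h import *
v=np.array([.6088,.156,.1907,-180,0,12.9]);C=cam("wrist",dict(eef_pos=v[:3],tcp_rot=v[3:]))
P=unproj(C,[(198,187),(354,187),(342,388),(210,388)],.137);print(P.round(4)[:,:2].tolist(),P.mean(0).round(4))
s=read_state();np.save("w4.npy",np.r_[s["eef_pos"],s["tcp_rot"]]);print(s["eef_pos"],s["tcp_rot"],s["force"])
for n in("wrist","top"):cv2.imwrite(f"pics/{n}4.png",capture(n)[:,:,::-1])
a=cv2.imread("pics/top4.png")
cv2.imwrite("pics/ctop4.png",cv2.resize(cv2.convertScaleAbs(a[150:300,270:450],alpha=1.6,beta=10),None,fx=4.4,fy=4,interpolation=cv2.INTER_CUBIC))
E
```

```text
time_s: 6.9
eef_pos: [0.5205, -0.1193, 0.216]
tcp_rot: [-180.0, -0.0, -6.4]
force: [0.1, -0.7, -2.0]
width: 0.055
[[0.5726, 0.1955], [0.6247, 0.2074], [0.6457, 0.1218], [0.591, 0.1093]] [0.6085 0.1585 0.137 ]
[ 0.52048059 -0.11925378  0.21596507] [-1.79980116e+02 -7.03021164e-03 -6.44722681e+00] [ 0.07999585 -0.71134054 -2.02229853]
```

View pics/wrist4.png

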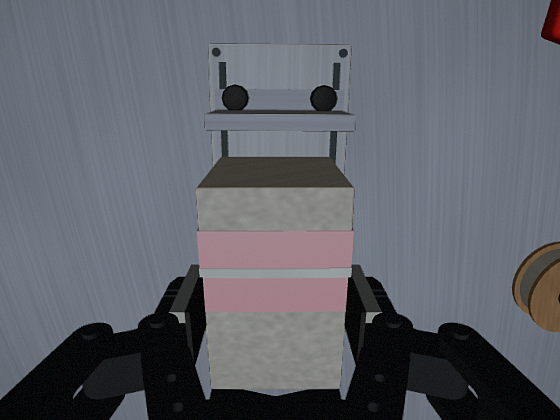

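View pics/ctop4.png

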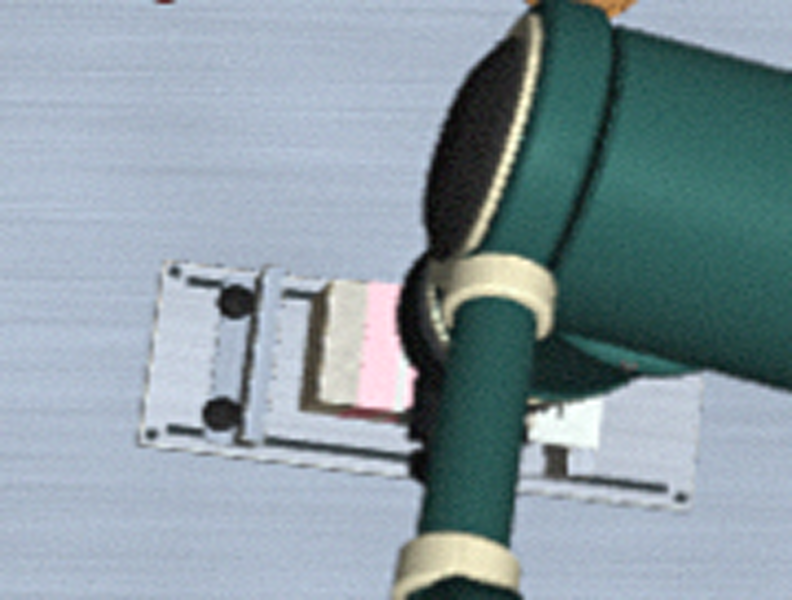

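Run:
```python
from h import *
a=cv2.imread("pics/wrist4.png")[35:165,190:370];cv2.imwrite("pics/w4c.png",cv2.resize(cv2.convertScaleAbs(a,alpha=1.5),None,fx=4.4,fy=4.4,interpolation=cv2.INTER_CUBIC))
```

```text
(no output)
```

View pics/w4c.png

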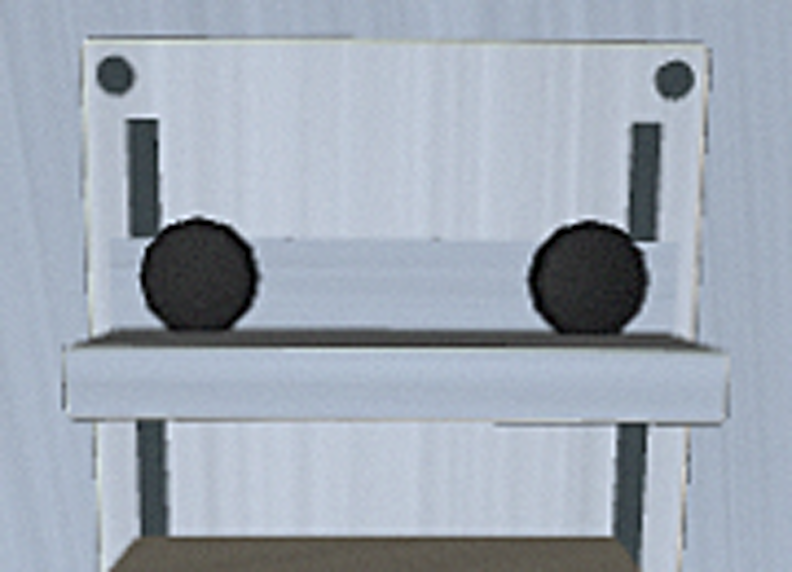

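Run:
```python
from h import *
v=np.load("w4.npy");C=cam("wrist",dict(eef_pos=v[:3],tcp_rot=v[3:]))
f=lambda l:[(190+(u+.5)/4.4-.5,35+(w+.5)/4.4-.5) for u,w in l]
yaw=np.radians(-6.45);X=np.array([np.cos(yaw),np.sin(yaw)]);Y=np.array([-X[1],X[0]])
def sh(n,p,z):
    P=unproj(C,p,z)[:,:2];Q=P-v[:2];print(n,P.round(4).tolist(),"rel tool-aligned (x,y):",np.round(np.c_[Q@X,Q@Y],4).tolist())
sh("bed end",f([(84,39),(707,44)]),.012)
sh("bed sides",f([(98,530),(683,530)]),.012)
sh("stop",f([(65,420),(727,422)]),.062)
sh("box",[(198,187),(354,187),(342,388),(210,388)],.162)
```

```text
bed end [[0.4873, -0.0057], [0.5841, -0.0173]] rel tool-aligned (x,y): [[-0.0458, 0.1091], [0.0518, 0.1084]]
bed sides [[0.4773, -0.083], [0.5753, -0.094]] rel tool-aligned (x,y): [[-0.047, 0.0312], [0.0517, 0.0312]]
stop [[0.4848, -0.0598], [0.5738, -0.0701]] rel tool-aligned (x,y): [[-0.0421, 0.055], [0.0474, 0.0548]]
box [[0.4994, -0.07], [0.5526, -0.0761], [0.544, -0.164], [0.4882, -0.1576]] rel tool-aligned (x,y): [[-0.0265, 0.0465], [0.027, 0.0465], [0.0284, -0.0418], [-0.0278, -0.0418]]
```

```bash
python3 -m inch '[1,2,8,0,3,4,20,0,3,4,35,0,3,4,50,0,3,4,62,0,3,4,72,0,3,4,79,0,3,4,82,0,3,4,82,0]'
python3 - <<'E'
from h import *
s=read_state();print(s["eef_pos"],s["force"]);np.save("w5.npy",np.r_[s["eef_pos"],s["tcp_rot"]])
for n in("wrist","top","side"):cv2.imwrite(f"pics/{n}5.png",capture(n)[:,:,::-1])
a=cv2.imread("pics/side5.png")
cv2.imwrite("pics/cs5.png",cv2.resize(cv2.convertScaleAbs(a[120:220,230:360],alpha=1.3,beta=10),None,fx=6,fy=6,interpolation=cv2.INTER_CUBIC))
E
```

```text
time_s: 8.12
eef_pos: [0.5229, -0.1241, 0.1339]
tcp_rot: [180.0, -0.0, -6.5]
force: [-1.1, 0.7, -1.6]
width: 0.0551
[ 0.52291655 -0.1240661   0.13391922] [-1.08324137  0.74459448 -1.56972555]
```

View pics/wrist5.png

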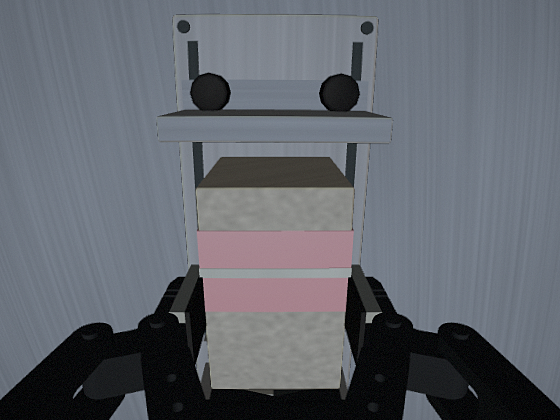

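View pics/cs5.png

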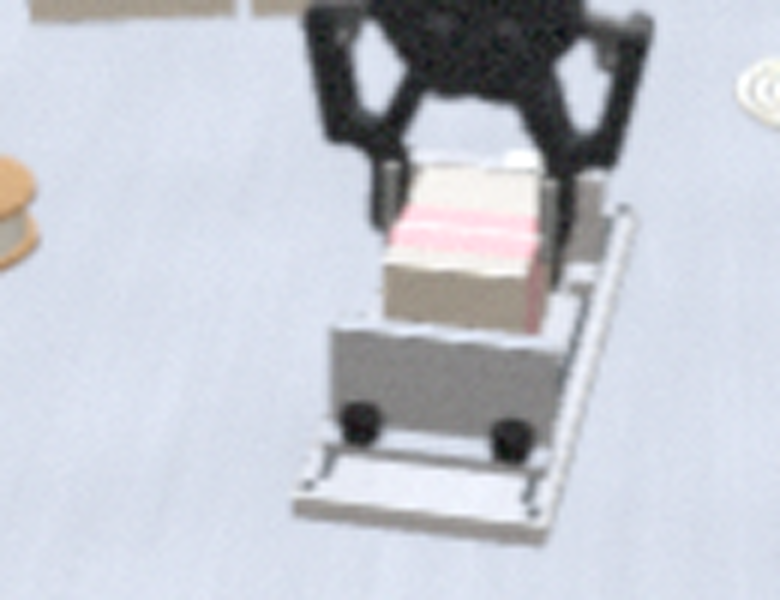

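Box is centred at column 275 against stop centre 275 (157–393), clear of stop and jaw. I lower it slowly.

```bash
python3 -m inch '[0,0,1,0,0,0,2,0,0,0,3,0,0,0,3.5,0,0,0,4,0,0,0,4.5,0]'; python3 -m inch '[0,0,0.5,0,0,0,1,0,0,0,1,0]'
```

```text
time_s: 9.02
eef_pos: [0.5228, -0.124, 0.1293]
tcp_rot: [-180.0, 0.0, -6.5]
force: [-0.1, 0.5, -2.2]
width: 0.0549
time_s: 9.4
eef_pos: [0.5229, -0.124, 0.1287]
tcp_rot: [-180.0, 0.0, -6.5]
force: [-2.1, 0.1, 4.1]
width: 0.0548
```

```bash
python3 -m inch '[0,0,0,0,0,0,0,0,0,0,0,0,0,0,0,0]' 72; python3 -m inch '[0,0,-4,0,0,0,-12,0,0,0,-30,0,0,0,-55,0,0,0,-80,0,0,0,-80,0,0,0,-80,0]'
python3 - <<'E'
from h import *
s=read_state();print(s["eef_pos"],s["force"]);np.save("w6.npy",np.r_[s["eef_pos"],s["tcp_rot"]])
for n in("wrist","side"):cv2.imwrite(f"pics/{n}6.png",capture(n)[:,:,::-1])
E
```

```text
time_s: 9.9
eef_pos: [0.5229, -0.124, 0.1283]
tcp_rot: [-180.0, -0.0, -6.5]
force: [-0.1, 0.3, 0.4]
width: 0.0722
time_s: 10.78
eef_pos: [0.5226, -0.124, 0.2084]
tcp_rot: [180.0, -0.0, -6.5]
force: [0.2, 0.6, -0.8]
width: 0.0719
[ 0.52264127 -0.12398421  0.20838866] [ 0.1664462   0.56896472 -0.78090169]
```

View pics/wrist6.png

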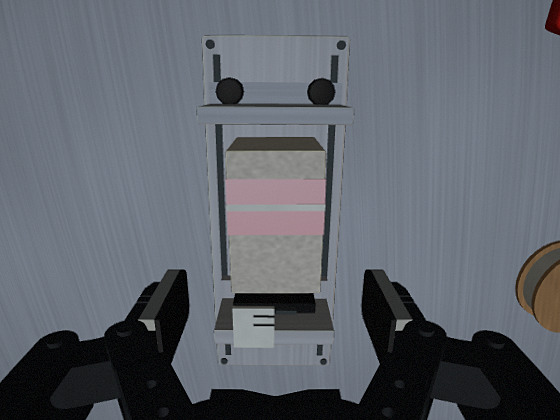

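The box stands centred between stop (row 113) and jaw (row 295), released. Now I measure the jaw.

Run:
```python
from h import *
a=cv2.imread("pics/wrist6.png")[280:370,205:345];cv2.imwrite("pics/w6c.png",cv2.resize(cv2.convertScaleAbs(a,alpha=1.5),None,fx=5.6,fy=5.6,interpolation=cv2.INTER_CUBIC))
```

```text
(no output)
```

View pics/w6c.png

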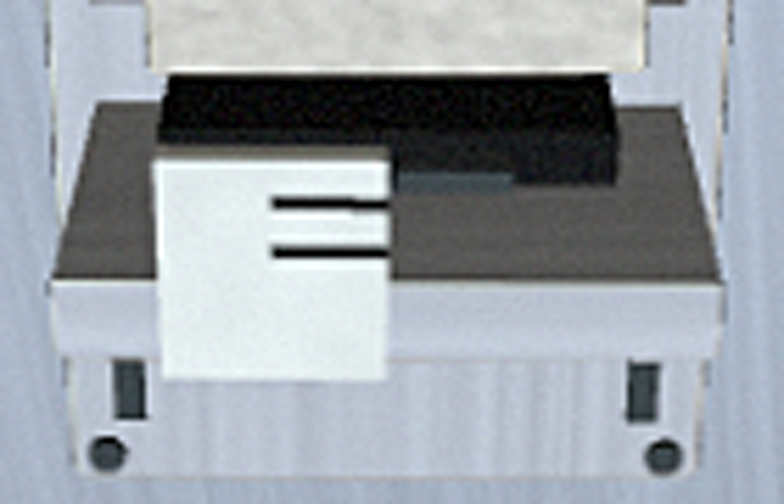

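Run:
```python
from h import *
v=np.load("w6.npy");C=cam("wrist",dict(eef_pos=v[:3],tcp_rot=v[3:]))
f=lambda l:[(205+(u+.5)/5.6-.5,280+(w+.5)/5.6-.5) for u,w in l]
yaw=np.radians(-6.5);X=np.array([np.cos(yaw),np.sin(yaw)]);Y=np.array([-X[1],X[0]])
def sh(n,p,z):
    P=unproj(C,p,z)[:,:2];Q=P-v[:2];print(n,P.round(4).tolist(),"rel:",np.round(np.c_[Q@X,Q@Y],4).tolist())
sh("jaw rear top",f([(65,358),(717,358)]),.062)
sh("jaw front top",f([(52,282),(722,282)]),.062)
sh("bed -y end",f([(78,477),(698,477)]),.012)
sh("bed +y end",[(203,36),(349,38)],.012)
sh("stop front",[(199,123),(353,123)],.062)
sh("box",[(226,151),(325,151),(320,292),(231,292)],.074)
s=read_state();print(s["time_s"])
delta(0.5226,-0.124,.1,-6.5)
```

```text
jaw rear top [[0.471, -0.2104], [0.5524, -0.2196]] rel: [[-0.0415, -0.0917], [0.0404, -0.0916]]
jaw front top [[0.4714, -0.1989], [0.5537, -0.2082]] rel: [[-0.0424, -0.0802], [0.0404, -0.0801]]
bed -y end [[0.455, -0.2719], [0.553, -0.283]] rel: [[-0.0504, -0.1546], [0.0481, -0.1545]]
bed +y end [[0.4876, -0.0063], [0.5842, -0.0185]] rel: [[-0.0482, 0.113], [0.0493, 0.1117]]
stop front [[0.4861, -0.0596], [0.5736, -0.0696]] rel: [[-0.0436, 0.0598], [0.0445, 0.0598]]
box [[0.5009, -0.0756], [0.555, -0.0818], [0.5456, -0.1696], [0.4903, -0.1633]] rel: [[-0.0271, 0.0456], [0.0274, 0.0456], [0.028, -0.0427], [-0.0276, -0.0427]]
10.875
delta mm [  0.8   0.2 107.2] turn 0.0005 | at [ 0.522  -0.1238  0.2072] [-1.7998e+02  1.2000e-01 -6.4700e+00] F [ 0.4 -0.6  0.1] w 0.0722 t 10.875
```

```bash
python3 -m inch '[0,20,0,0,0,50,0,0,0,85,0,0,-1,110,0,0,-1,124,0,0,-1,124,10,0,-1,124,35,0,-1,124,60,0,-1,124,80,0,-1,124,92,0,-1,124,99,0,-1,124,102,0,-1,124,102,0]' 0 30
python3 - <<'E'
from h import *
s=read_state();print(s["eef_pos"],s["force"],s["width"]);np.save("w7.npy",np.r_[s["eef_pos"],s["tcp_rot"]])
for n in("wrist","side"):cv2.imwrite(f"pics/{n}7.png",capture(n)[:,:,::-1])
a=cv2.imread("pics/side7.png")
cv2.imwrite("pics/cs7.png",cv2.resize(cv2.convertScaleAbs(a[100:220,240:370],alpha=1.3,beta=10),None,fx=5,fy=5,interpolation=cv2.INTER_CUBIC))
E
```

```text
time_s: 12.5
eef_pos: [0.5082, -0.2472, 0.1067]
tcp_rot: [180.0, -0.0, -6.5]
force: [1.4, -0.1, -0.0]
width: -0.0003
[ 0.50817335 -0.24721966  0.10674931] [ 1.35876849 -0.07809605 -0.02117888] -0.0002813626209113051
```

View pics/wrist7.png

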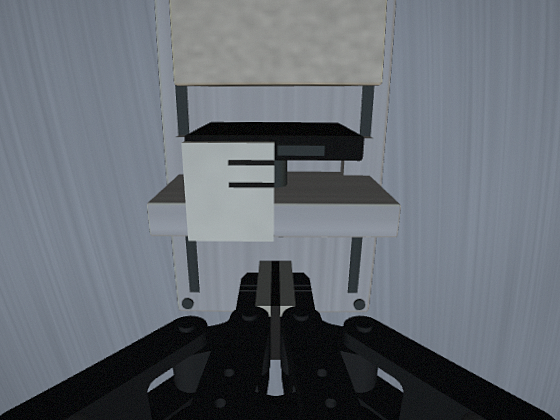

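View pics/cs7.png

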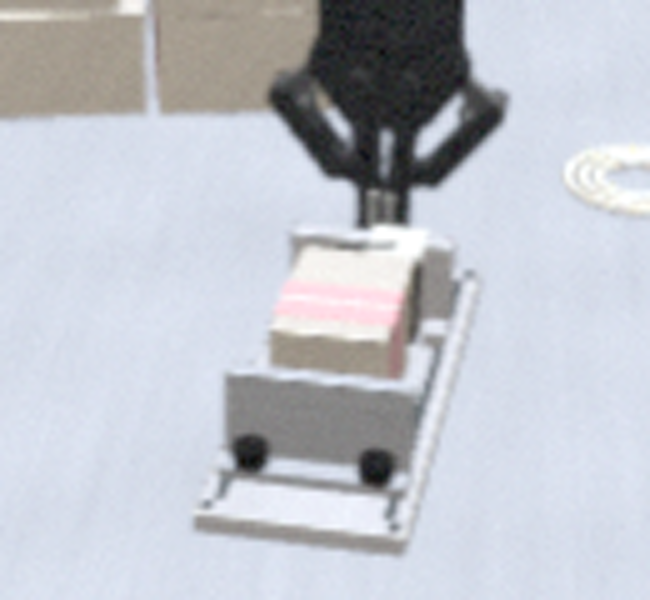

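```bash
python3 -m inch '[0,-5,0,0,0,-10,0,0,0,-14,0,0,0,-16,0,0,0,-18,0,0,0,-20,0,0,0,-22,0,0,0,-24,0,0,0,-26,0,0]'
python3 - <<'E'
from h import *
s=read_state();print(s["eef_pos"],s["force"])
cv2.imwrite("pics/wrist8.png",capture("wrist")[:,:,::-1])
E
```

```text
time_s: 13.72
eef_pos: [0.5106, -0.2234, 0.1064]
tcp_rot: [179.8, -0.0, -6.4]
force: [-2.0, -9.1, -2.4]
width: 0.0
[ 0.51059223 -0.22338484  0.10642373] [-1.9603614  -9.13482155 -2.38809671]
```

View pics/wrist8.png

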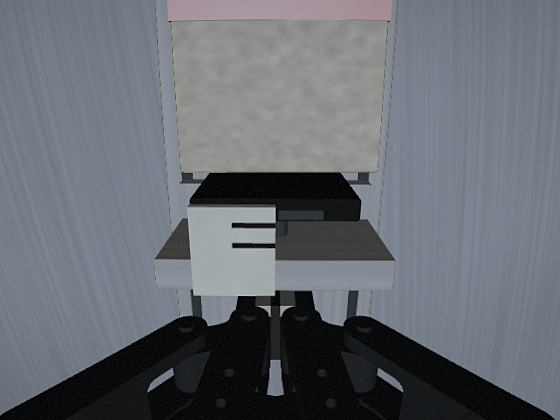

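In contact: 9 N, pointer at row 215 (lines at 226 and 244), pad not yet pressed. I continue.

```bash
python3 -m inch '[0,-1.5,0,0,0,-3,0,0,0,-4.5,0,0,0,-6,0,0,0,-7.5,0,0,0,-9,0,0,0,-10.5,0,0,0,-12,0,0,0,-13.5,0,0,0,-15,0,0]'
python3 - <<'E'
from h import *
s=read_state();print(s["eef_pos"],s["force"])
cv2.imwrite("pics/wrist9.png",capture("wrist")[:,:,::-1])
E
```

```text
time_s: 15.02
eef_pos: [0.5124, -0.2088, 0.1065]
tcp_rot: [179.8, -0.0, -6.4]
force: [-2.4, -10.6, -3.0]
width: 0.0001
[ 0.51235367 -0.20877975  0.10645914] [ -2.40078847 -10.55589208  -2.96581948]
```

View pics/wrist9.png

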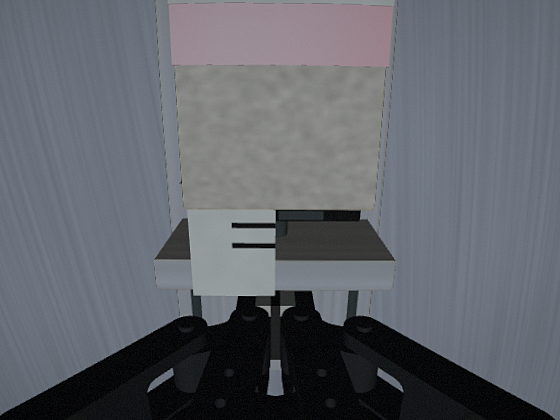

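```bash
python3 -m inch '[0,-1,0,0,0,-2,0,0,0,-3,0,0,0,-4,0,0,0,-5,0,0,0,-6,0,0,0,-7,0,0,0,-8,0,0,0,-9,0,0,0,-10,0,0,0,-10,0,0]'
cat > look.py <<'E'
from h import *
import sys
n=sys.argv[1]
s=read_state();print(s["eef_pos"],s["force"],s["time_s"])
a=capture("wrist")[:,:,::-1];cv2.imwrite(f"pics/wrist{n}.png",a)
cv2.imwrite(f"pics/wc{n}.png",cv2.resize(cv2.convertScaleAbs(np.ascontiguousarray(a[180:310,150:400]),alpha=1.6,beta=10),None,fx=3.2,fy=3.2,interpolation=cv2.INTER_CUBIC))
E
python3 look.py 10
```

```text
time_s: 16.45
eef_pos: [0.5135, -0.199, 0.1064]
tcp_rot: [179.7, -0.0, -6.4]
force: [-1.4, -11.3, -2.6]
width: -0.0003
[ 0.51352068 -0.19900068  0.10644086] [ -1.44143152 -11.273699    -2.64668717] 16.45
```

View pics/wc10.png

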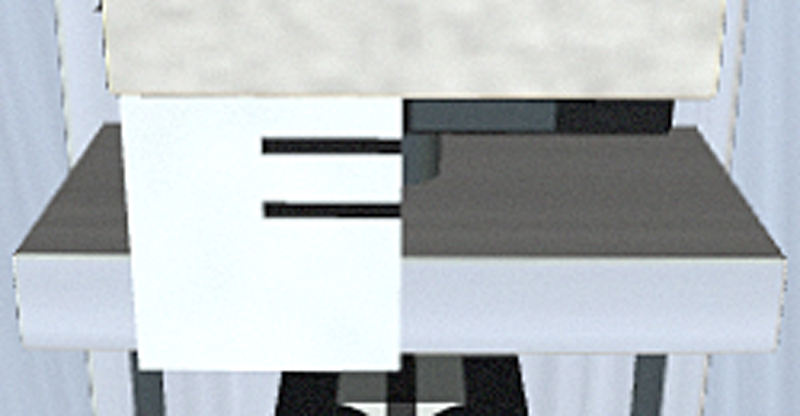

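```bash
python3 -m inch '[0,-1,0,0,0,-2,0,0,0,-3,0,0,0,-4,0,0,0,-4,0,0]'; python3 look.py 11
```

```text
time_s: 17.12
eef_pos: [0.514, -0.1955, 0.1065]
tcp_rot: [179.7, -0.1, -6.4]
force: [-1.8, -12.2, -2.6]
width: 0.0001
[ 0.51395301 -0.19548613  0.10648116] [ -1.79859396 -12.24017719  -2.57786802] 17.125
```

View pics/wc11.png

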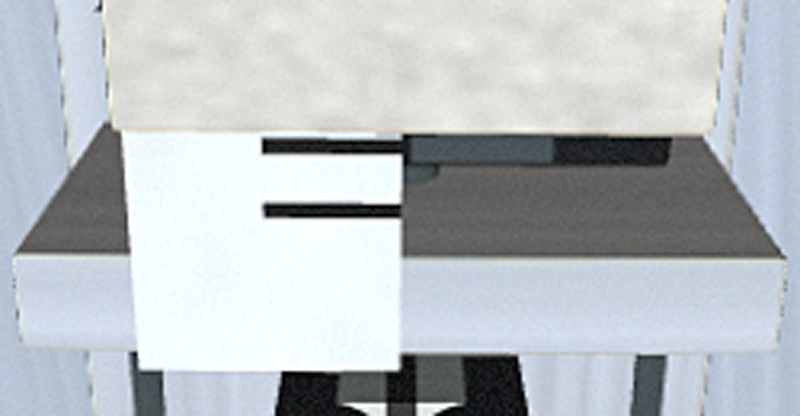

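Pad is about 3.6 mm pressed (pointer bar moved from row 132 to 163 in the crop, about 9.3 px/mm) at 12.4 N. I need about 4 mm more.

```bash
python3 -m inch '[0,-0.7,0,0,0,-1.4,0,0,0,-2.1,0,0,0,-2.8,0,0,0,-3.3,0,0,0,-3.6,0,0,0,-3.6,0,0]'; python3 look.py 12
```

```text
time_s: 18.05
eef_pos: [0.5143, -0.1923, 0.1065]
tcp_rot: [179.7, -0.1, -6.4]
force: [-2.5, -13.1, -3.0]
width: 0.0
[ 0.51430097 -0.19228387  0.10647859] [ -2.54779285 -13.14222154  -3.0030875 ] 18.05
```

View pics/wc12.png

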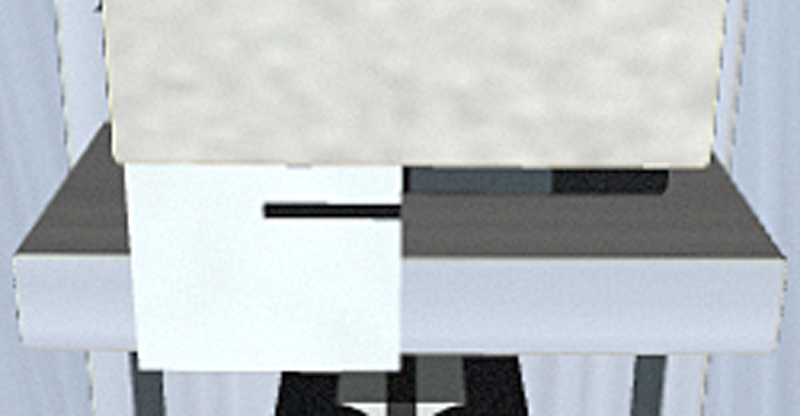

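Image says about 6.9 mm, while the force gives a lower estimate (13.4 N). I'll nudge 0.6 mm more, then back off and look.

```bash
python3 -m inch '[0,-0.3,0,0,0,-0.6,0,0,0,-0.6,0,0]'; python3 look.py 13; python3 -m inch '[0,1,0,0,0,4,0,0,0,10,0,0,0,25,0,0,0,40,-5,0,0,45,-30,0,0,40,-60,0,0,20,-80,0,0,0,-105,0,0,-25,-110,0,0,-38,-110,0,0,-38,-110,0,0,-38,-110,0]'
python3 - <<'E'
from h import *
s=read_state();print(s["eef_pos"],s["force"]);np.save("w14.npy",np.r_[s["eef_pos"],s["tcp_rot"]])
a=capture("wrist")[:,:,::-1];cv2.imwrite("pics/w14.png",a)
b=capture("side")[:,:,::-1];cv2.imwrite("pics/s14.png",b)
cv2.imwrite("pics/s14c.png",cv2.resize(np.ascontiguousarray(b[130:270,220:350]),None,fx=4.2,fy=4.2,interpolation=cv2.INTER_CUBIC))
E
```

```text
time_s: 18.48
eef_pos: [0.5144, -0.1917, 0.1065]
tcp_rot: [179.7, -0.1, -6.4]
force: [-2.2, -14.2, -2.4]
width: -0.0002
[ 0.51436676 -0.19171923  0.10647543] [ -2.16478639 -14.16814487  -2.43466953] 18.475
time_s: 20.15
eef_pos: [0.5184, -0.1507, 0.2157]
tcp_rot: [180.0, 0.1, -6.5]
force: [-0.6, -1.0, -0.4]
width: 0.0001
[ 0.51844431 -0.15070087  0.21569585] [-0.62292801 -1.02349174 -0.36854201]
```

View pics/w14.png

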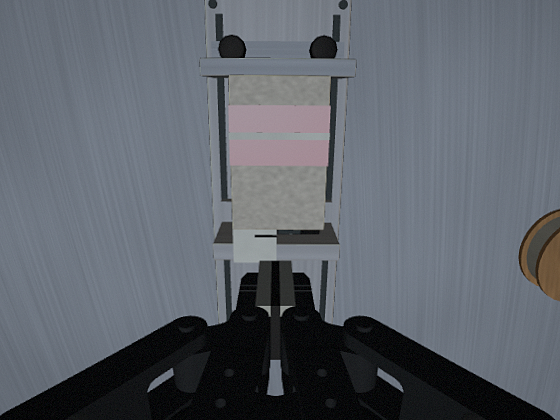

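View pics/s14c.png

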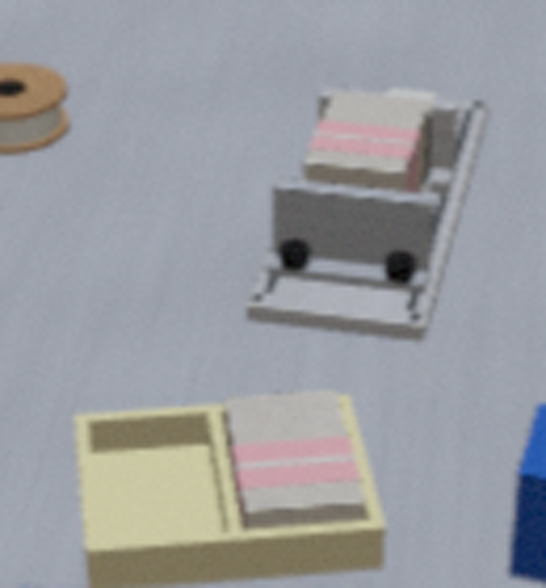

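View pics/wc13.png

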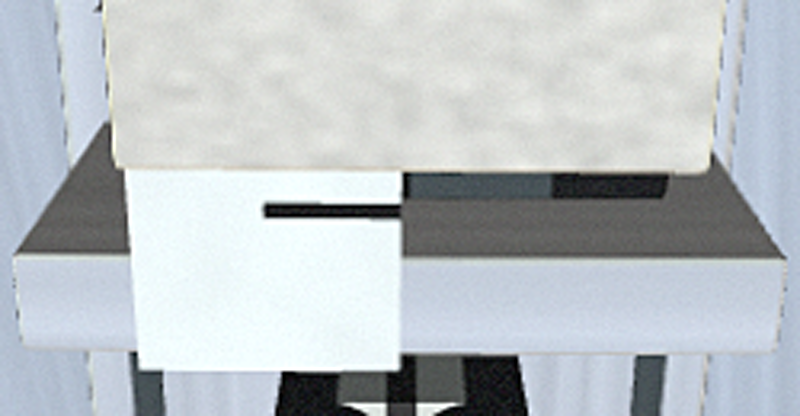

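```bash
python3 -m inch '[0,15,0,0,0,40,0,0,0,70,0,0,0,95,0,0,0,105,0,0,0,105,0,0,0,105,0,0]'
python3 - <<'E'
from h import *
s=read_state();np.save("w15.npy",np.r_[s["eef_pos"],s["tcp_rot"]])
a=capture("wrist")[:,:,::-1];cv2.imwrite("pics/w15.png",a)
cv2.imwrite("pics/w15c.png",cv2.resize(cv2.convertScaleAbs(np.ascontiguousarray(a[30:150,195:355]),alpha=1.5,beta=10),None,fx=5,fy=5,interpolation=cv2.INTER_CUBIC))
b=capture("top")[:,:,::-1];cv2.imwrite("pics/t15.png",b)
E
```

```text
time_s: 21.12
eef_pos: [0.5069, -0.2545, 0.2162]
tcp_rot: [-180.0, 0.0, -6.5]
force: [-0.8, 0.3, 0.0]
width: 0.0001
```

View pics/w15c.png

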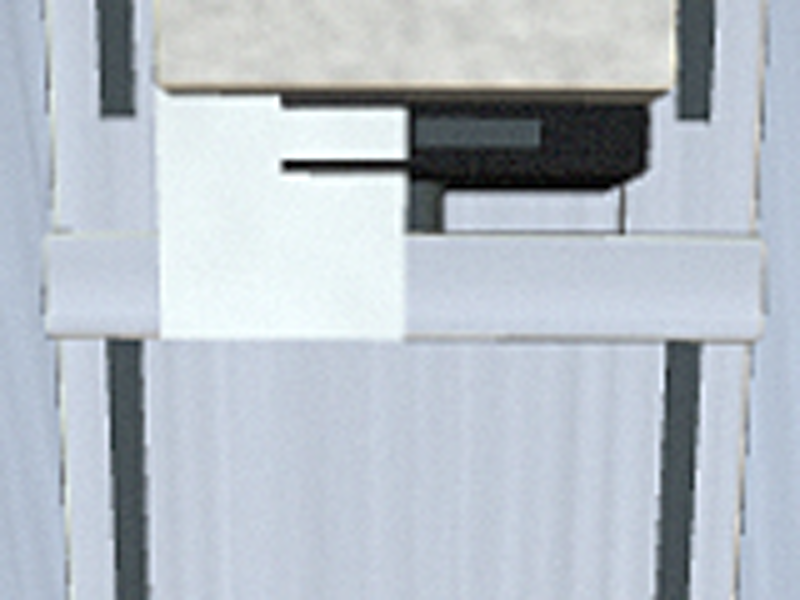

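View pics/t15.png

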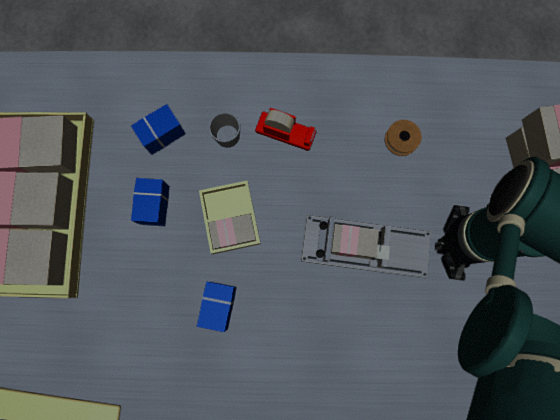

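From nearly straight above, the pointer (crop row 133) sits midway between the lines (rows 102 and 165). The box is square, and the bystanders and flat box are unmoved in the top view. I'm handing in.

```bash
python3 -c "
from bench import *
print(hand_in())"
```

```text
the job is handed in; nothing more can be done
None
```

I lifted the tall box straight up out of its well and set it down gently on the clamp bed. I lowered it in steps of 1 mm or less, with about 4 N on the wrist sensor at contact. I then let go and slid the jaw with the closed fingers until the box met the back stop and the pad was pressed. The job was handed in at about 21 s of the 64 s allowed, with the arm backed off and touching nothing; it reports no verdict.

**Last checks:**
- **Pad:** seen from almost straight above, the pointer stands midway between the two dark lines, so about 7.5 mm pressed.
- **Box:** it looks upright, central on the bed and square to the jaw and back stop.
- **Others:** the flat box, spool, dispenser and cup look unmoved in the final top view.

**Where checks disagreed:**
- **Push force:** the last horizontal push read 14.3 N. That fits the 13–16 N window, but with 9 N of friction it works out to about 6.6 mm of pad travel. The reading before the final nudge was 13.4 N, which works out to about 4 mm, against about 6.9 mm in the image. I trusted the image because the force readings scatter by around 1 N.
- **Camera positions:** before the grasp, the top and wrist cameras differed by 2–4 mm on where the box was, so I used the average.

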